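# Unlock the reference-compass box, bring the key home and stow it

### The job

Open the locked reference-compass box: turn the key that stands in its lock clockwise until the sprung lid lets go and comes up, then turn the key back to the one position where it will come out and draw it straight out, never forcing it. Lower it into the cork-lined brass cap, let go, and leave the compass, the bronze ring, the steel square and the cap where they are.

Things in the scene. Friction and masses are not known exactly. Their poses are not given: they have to be found in the camera images.
- case: Grey metal instrument box fixed to the table, 130 (x) x 210 (y) x 62 mm high; origin at the centre of its underside, z up. A clear hinged lid, 118 x 120 mm, takes up the -y part of its top, from y -100 (hinge line) to +22 mm; the +y part is a flat metal deck, 62 mm above the table, with the lock 60 mm from the origin along +y.
- cylinder: The lock in the deck; origin on its vertical axis at the top of its round steel bezel (30 mm across), 65 mm above the table; axes as the box's. Two red marks on the bezel show the line of the key's flat when home. Home differs each time: 6 to 63 degrees anticlockwise (from above) of the key's first position. The lock turns from a stop at home to a stop 90 degrees clockwise of it.
- lid (a joint): Angle of the sprung lid in rad: 0 shut, held by the lock's cam; about 0.2 once the lock has let it go and it has come up by itself (free edge about 25 mm higher). It lets go when the key has been turned about 14 to 20 degrees clockwise, seen from above, from where it stands at the start; friction in the lock is about 0.035 N m.
- key: Steel key with a blue plastic head, upright in the lock, part turned, about 30 g. Origin at the centre of the blade's tip; z up to the head, x along the flat's width, y square to the flat. Blade 12 x 3.5 mm, 24 mm long, all of it in the lock; collar from z 24 to 28 mm; head 30 wide (x), 9 thick (y), from z 28 to 62 mm, to be taken across its thickness.
- key_mid (a point): Point on the key's axis 32 mm above its tip, near its centre of mass; axes as the key's. The key has about 0.06 rad of play in the lock each way. It can be lifted out only within about 0.1 rad of home; elsewhere the lock holds it after 1.5 mm. Turning it against a stop with more than about 0.2 N m, or pulling with more than 15 N while the lock holds it, is forcing it.
- cap: Loose round brass cap standing open upwards like a dish, lined with cork: 74 mm outer diameter, 34 mm high, 61 mm inner diameter, cork floor 6 mm above its underside. Origin at the centre of its underside, z up. About 0.25 kg.
- compass: Bystander: white plastic baseplate compass, 58 x 110 x 11 mm, lying flat. Origin at the centre of its underside.
- ring: Bystander: bronze capsule ring, 54 mm outer diameter, 12 mm high, lying flat. Origin at the centre of its underside.
- square: Bystander: small L-shaped steel square, 90 x 76 x 5 mm, lying flat. Origin near the middle of its underside.
Things that resemble listed ones, but are neither listed nor needed, are in the scene too. Of the things that look like the cap, take the one that is farthest to the robot's left at the start. There is more than one size of the key; the one meant has the size given above.

How it is judged:
By the outcome, as a careful person would: the job done as asked, in the order asked, and still so for the second after the job is handed in, with the robot touching nothing.
It also fails if it takes over 67 s, if anything falls off the work surface, if the arm or the gripper's body presses on something with over 40 N, if the wrist force passes 120 N, or if a joint passes its speed limit or range.

### The arm

A 7-joint arm with a two-finger parallel gripper is mounted at the origin on the work surface. World frame = base frame: x ahead of the robot, y to its left, z up, the work surface at z = 0. Lengths are in m, angles in rad, forces in N, time in s.
With the tool pointing down it reaches from about 0.4 to 0.875 m from the base axis. Payload 19.3 kg.
Tool frame: the origin (TCP) lies between the finger pads; the fingertips stand 19 mm ahead of it and the grasp point (between the pads) is the TCP; z points along the fingers, y is the direction in which the jaws open and shut (so a half turn about z gives the same grasp; the last joint's range is limited). The gripper opens to 85 mm and grips with 20 to 120 N. Pads are 22 mm wide; open, the fingers measure 114 mm over their backs; the gripper's body (76 mm by 85 mm) begins 54 mm behind the grasp point. The pads swing forward as they close: fully open they stand 13 mm farther back than shut.
Start: joints at [1.277, 0.521, -0.036, 1.599, 0.021, 1.021, -0.113], TCP at [0.139, -0.609, 0.25] pointing down, gripper open.
Joint ranges: [-2.91, 2.91], [-0.3, 2.13], [-1.5, 1.42], [0.17, 2.43], [-1.26, 4.41], [0.16, 1.93], [-2.52, 2.52]. Speed limits (rad/s): [1.89, 1.89, 2.39, 2.39, 3.01, 3.01, 3.01].

### API

Orientations are given as [roll, pitch, yaw] about the fixed x, y, z axes, in that order (R = Rz(yaw) Ry(pitch) Rx(roll)).
In Python, from workcell import status, imaging, bot gives the robot as it stands.
- The arm moves only by the shell command python3 -m handwheel 'ROWS' [FORCE]. ROWS is JSON, a list of rows, each an object with "offset": the shift along the tool's x, y, z in mm, a list of three; "rot": the turn, a rotation vector about the tool's x, y, z in degrees, a list of three; "claw": the opening, from -1 (shut) to 1 (fully open). A call has 1 to 12 rows; each row shifts and turns the commanded pose from where the row before left it, along the tool's axes as they then stand; what a row does not reach is not made up. A row lasts 1/10 s, in which the tool goes at most 50 mm and 8.59 degrees, less where a joint would pass 70% of its speed; a pose out of reach is approached as far as the arm can. A call is refused whole if a number of a shift passes 50 or a number of a turn 8.59, either way. A call with a gripper value outside its range is refused whole. The fingers move at their own pace and stop on an object; FORCE is the grip in N (left out, the last holds). Time passes only in rows, so rows that do not move let the fingers close. It gives the time, the measured TCP pose, the force and the opening at its end, in the units of the state.
- status.observe(): the state, without advancing time (a new reading comes with each control period).
- imaging.grab_frame(name): name is "side" or "top"; returns a dict with "color" (384x512x3 uint8, red, green, blue), "range_z" (384x512 float32, m along the optical axis (not along the pixel's ray), 0 where there is no reading), "fx", "fy", "cx", "cy" (pixels), "camera_from_world" (4x4, takes a point from world to camera coordinates). Camera axes: x right, y down, z forward; pixel columns grow to the right and rows downward; lengths in m; the calibration is good to about 2 mm. A picture is of the moment at which its call begins.
- bot.job_done(): hands the job in, once; it reports no verdict.
Trained networks look in the newest picture that a camera, given by its name, has taken for a name from the list of things; names that differ only in an ending like _2 or _b are one class to them, and where a whole thing is asked for, a point or a joint stands for the part that bears it (a point fixed in the world has none). Each returns a list of dicts, best first, with "conf" (0 to 1); they miss things now and then, are a little off and sometimes report something else, mostly with a low value. They report only what shows in the picture. A call takes as long as a camera call. They do not tell look-alikes from the thing itself.
- imaging.regions_of(thing, camera): "region" (384x512 bool, what is visible of it) and "box" ([centre column, centre row, width, height] in pixels, round what is visible of it).
- imaging.mark_of(thing, camera): "uv" ([column, row] in pixels: a listed point, or the origin of a listed thing).
The state is a dict: "clock": time; "qpos": joint angles; "qd": joint speeds; "joint_efforts": joint torques, N m; "position": TCP position; "tool_rot": TCP orientation; "force": force on the tool from outside, world axes, zero at the start; "moment": the same for the moment, N m; "grip_width": finger opening in m.
Only numpy, scipy, OpenCV 4.12 (cv2) and the standard library are available. Lean on these libraries where they do the work, as an engineer would, in place of code of your own. Each camera call takes 0.05 s, during which the arm holds its last target.

## Working session

There is one attempt and no reset: what is moved stays moved. The work goes in short steps, Python scripts to look and compute and a shell command to move; the robot and the scene stay as the last step left them, time stands still between calls to the robot, and variables do not carry over. Pictures are saved under pics/ and viewed, and the job is handed in when it is done.

```bash
mkdir -p pics; ls
python3 - <<'E'
from workcell import status, imaging, bot
import cv2
s=status.observe(); print(s)
for n in("side","top"):
    f=imaging.grab_frame(n); cv2.imwrite(f"pics/{n}0.png",cv2.resize(f["color"][:,:,::-1],(800,600),interpolation=cv2.INTER_CUBIC)); print(n,f["fx"],f["fy"],f["cx"],f["cy"]); print(f["camera_from_world"].round(4).tolist())
E
```

```text
pics
{'clock': 0.0, 'qpos': array([ 1.27679562,  0.52203877, -0.03630335,  1.59997462,  0.02117788,
        1.0211013 , -0.11280763]), 'qd': array([-0.00171386,  0.00023408, -0.0001218 ,  0.00024259,  0.00041475,
       -0.00027225,  0.0025276 ]), 'joint_efforts': array([ 3.48622561e-03, -9.27117348e+01,  1.98216900e+00, -3.69927371e+01,
        1.81433593e-02,  8.30807170e-03,  4.06058734e-05]), 'position': array([ 0.13860189, -0.60912631,  0.24972251]), 'tool_rot': array([-3.14045717e+00,  7.37517768e-05,  2.23750121e-01]), 'force': array([ 0.24517721,  0.13886947, -0.13792557]), 'moment': array([-0.00906852, -0.03524375, -0.04724172]), 'grip_width': 0.08503900373099761}
side 405.364474171055 405.364474171055 258.5361768809327 193.65398526882544
[[-0.9482, -0.3178, 0.0009, 0.4894], [-0.2313, 0.6881, -0.6877, 0.1723], [0.2179, -0.6523, -0.726, 0.7445], [0.0, 0.0, 0.0, 1.0]]
top 406.8626809534875 406.8626809534875 250.3662290723472 195.96047764850277
[[-0.0158, -0.9997, -0.0203, 0.0268], [-0.9925, 0.0181, -0.121, 0.5498], [0.1213, 0.0182, -0.9924, 1.0395], [0.0, 0.0, 0.0, 1.0]]
```

View pics/side0.png

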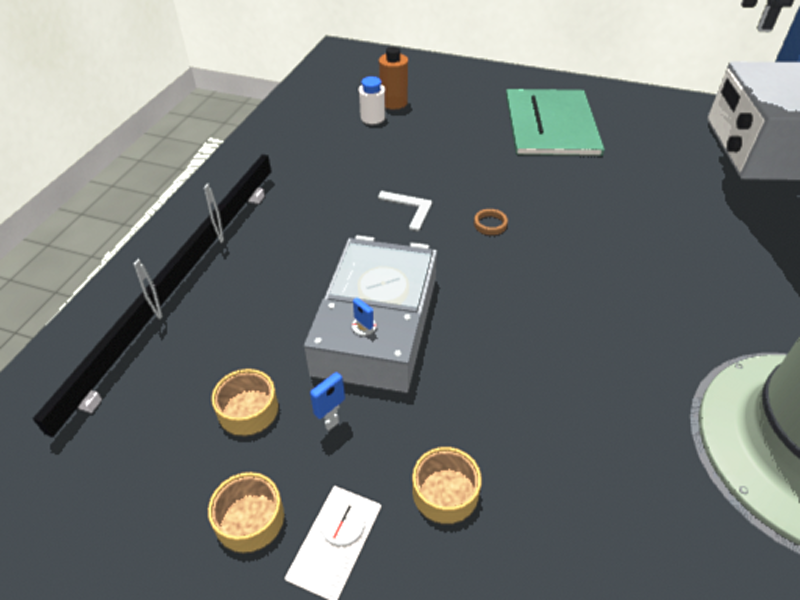

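View pics/top0.png

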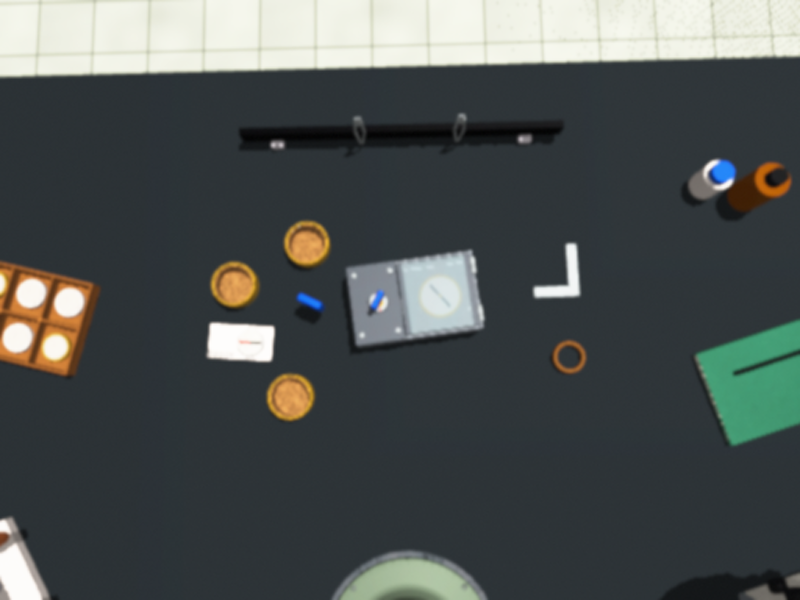

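The side view shows three cork caps, at (245,402), (246,511) and (447,485). It also shows a blue key in the lock at (363,316) and a bigger standing key at (328,400). In the top view the caps are at (235,285), (307,244) and (290,397). The leftmost, at (235,285), is the one meant, which I'll confirm with measurements and a crop.

```bash
cat > h.py <<'E'
import numpy as np, cv2
from workcell import status, imaging, bot
def cloud(f):
    z=f["range_z"]; v,u=np.mgrid[0:z.shape[0],0:z.shape[1]]
    P=np.stack([(u-f["cx"])*z/f["fx"],(v-f["cy"])*z/f["fy"],z,np.ones_like(z)],-1)
    W=P@np.linalg.inv(f["camera_from_world"]).T
    W[z<=0]=np.nan
    return W[...,:3]
def proj(f,p):
    c=f["camera_from_world"]@np.r_[p,1]; return np.array([f["fx"]*c[0]/c[2]+f["cx"],f["fy"]*c[1]/c[2]+f["cy"]])
def tri(obs):  # [(f,uv),...]
    A=[]
    for f,(u,v) in obs:
        K=np.array([[f["fx"],0,f["cx"]],[0,f["fy"],f["cy"]],[0,0,1]]);M=K@f["camera_from_world"][:3]
        A+=[u*M[2]-M[0],v*M[2]-M[1]]
    X=np.linalg.svd(np.array(A))[2][-1]; return X[:3]/X[3]
E
python3 - <<'E'
from h import *
F={n:imaging.grab_frame(n) for n in("side","top")}
import pickle; pickle.dump(F,open("F0.pkl","wb"))
for n in F:
    W=cloud(F[n])
    for t in("cap","key","case","cylinder","compass","ring","square"):
        for r in imaging.regions_of(t,n):
            if r["conf"]<.3: continue
            p=W[r["region"]]; p=p[~np.isnan(p[:,0])]
            print(n,t,round(r["conf"],2),np.round(r["box"]),"med",np.nanmedian(p,0).round(3),"min",np.percentile(p,2,axis=0).round(3),"max",np.percentile(p,98,axis=0).round(3))
    for t in("cap","key","key_mid","case","cylinder"):
        print(n,"mark",t,[(round(m["conf"],2),np.round(m["uv"],1)) for m in imaging.mark_of(t,n)])
a=cv2.resize(F["top"]["color"][140:280,120:330,::-1],None,fx=3.8,fy=3.8,interpolation=cv2.INTER_CUBIC);cv2.imwrite("pics/topc.png",a)
a=cv2.resize(F["side"]["color"][180:260,185:290,::-1],None,fx=7.5,fy=7.5,interpolation=cv2.INTER_CUBIC);cv2.imwrite("pics/sidec.png",a)
E
```

```text
side cap 0.97 [158. 327.  50.  50.] med [0.598 0.288 0.012] min [0.56  0.256 0.003] max [0.629 0.325 0.035]
side cap 0.86 [157. 256.  42.  40.] med [0.667 0.162 0.016] min [0.629 0.131 0.004] max [0.698 0.2   0.034]
side key 0.71 [232. 201.  12.  23.] med [0.554 0.045 0.092] min [0.542 0.036 0.07 ] max [0.569 0.051 0.104]
side key 0.62 [210. 258.  19.  37.] med [0.556 0.155 0.064] min [0.545 0.137 0.   ] max [0.569 0.171 0.086]
side key 0.57 [242. 178.  67.  46.] med [ 0.565 -0.054  0.062] min [ 0.51  -0.117  0.059] max [0.626 0.003 0.064]
side case 0.69 [238. 201.  86. 101.] med [0.553 0.02  0.061] min [ 0.49  -0.114  0.007] max [0.625 0.091 0.064]
side cylinder 0.61 [232. 209.  18.   6.] med [0.554 0.049 0.064] min [0.54  0.034 0.061] max [0.57  0.056 0.069]
side compass 0.68 [211. 349.  60.  70.] med [0.498 0.288 0.004] min [0.47  0.231 0.001] max [0.527 0.336 0.013]
side ring 0.64 [312. 141.  23.  14.] med [ 0.464 -0.278  0.009] min [ 0.438 -0.304 -0.001] max [ 0.488 -0.253  0.014]
side square 0.66 [258. 135.  28.  29.] med [ 0.591 -0.288  0.005] min [ 0.57  -0.303  0.001] max [ 
[... 1214 characters left out ...]
mpass 0.78 [154. 220.  42.  24.] med [0.498 0.278 0.005] min [ 0.469  0.228 -0.   ] max [0.526 0.333 0.015]
top ring 0.53 [362. 227.  24.  22.] med [ 0.462 -0.282  0.012] min [ 0.438 -0.307 -0.   ] max [ 0.488 -0.256  0.017]
top square 0.76 [358. 173.  33.  31.] med [ 0.586 -0.29   0.005] min [ 0.568 -0.306 -0.001] max [ 0.654 -0.233  0.009]
top mark cap [(0.97, array([197.5, 154.1])), (0.95, array([186.6, 255.6])), (0.91, array([153. , 179.5]))]
top mark key [(0.55, array([206. , 198.5])), (0.42, array([245.8, 197.3]))]
top mark key_mid [(0.66, array([198.9, 196.9])), (0.5, array([240. , 191.9]))]
top mark case [(0.7, array([265.3, 191.4]))]
top mark cylinder [(0.65, array([240.7, 191.7]))]
```

View pics/topc.png

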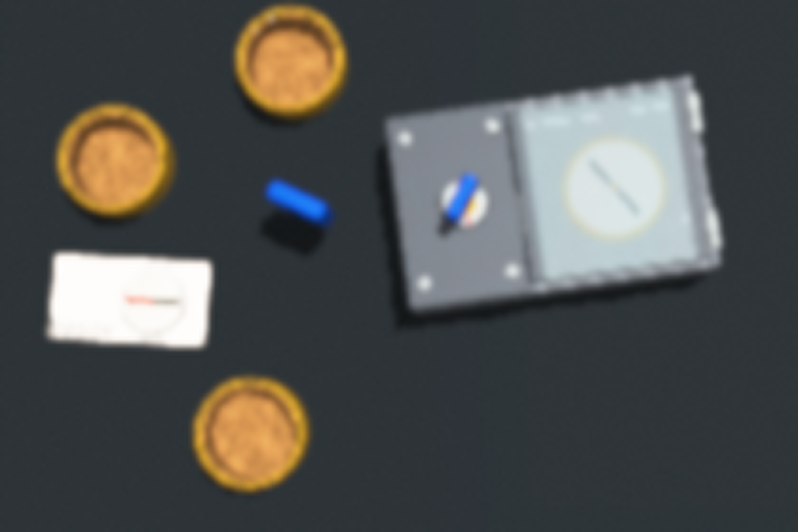

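View pics/sidec.png

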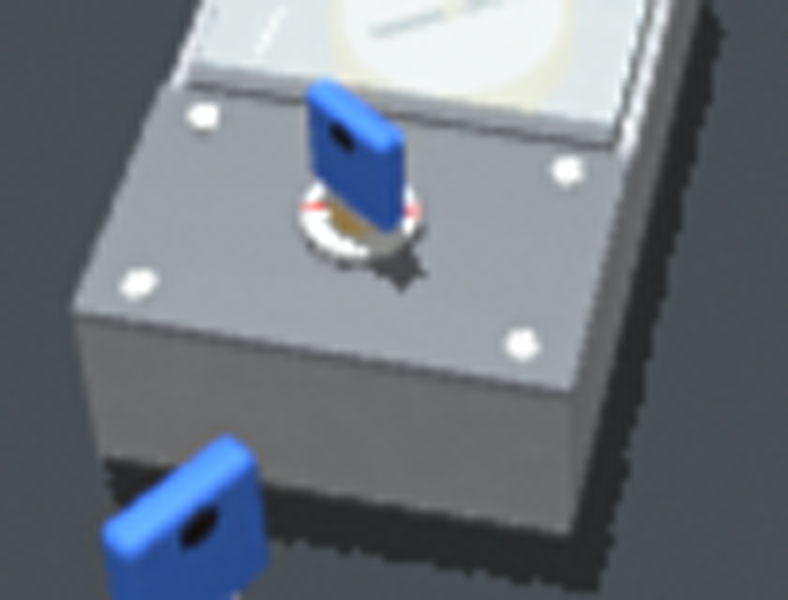

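The crops show the key in the lock, with red bezel marks at about (316,207) and (410,211) in the side crop. The key's flat is clearly rotated from them. Cap (235,285) is at y=0.289 and the others are at 0.162 and 0.19, so it is the cap meant. Next I'll work out the angles.

Run:
```python
from h import *
import pickle; F=pickle.load(open("F0.pkl","rb"))
for n in F:
    f=F[n];c=f["color"].astype(int);W=cloud(f)
    near=(abs(W[...,0]-.554)<.03)&(abs(W[...,1]-.04)<.03)
    b=near&(c[...,2]>c[...,0]+50)
    p=W[b]; 
    print(n,"blue",len(p),p.mean(0).round(4),p.max(0).round(4),p.min(0).round(4))
    q=p[p[:,2]>.075,:2]; u,s,vt=np.linalg.svd(q-q.mean(0)); print(" dir deg",np.degrees(np.arctan2(vt[0,1],vt[0,0])),s)
    t=p[p[:,2]>.098,:2]; 
    if len(t)>5:
        u,s,vt=np.linalg.svd(t-t.mean(0)); print(" top dir",len(t),np.degrees(np.arctan2(vt[0,1],vt[0,0])),t.mean(0),t.min(0),t.max(0))
    uv=proj(f,[.554,.043,.065]).round().astype(int)
    win=np.zeros(c.shape[:2],bool);win[uv[1]-14:uv[1]+15,uv[0]-14:uv[0]+15]=1
    r=win&(c[...,0]>c[...,1]+40)&(c[...,0]>c[...,2]+25)
    Ki=np.linalg.inv(np.array([[f["fx"],0,f["cx"]],[0,f["fy"],f["cy"]],[0,0,1]]));T=np.linalg.inv(f["camera_from_world"])
    for y,x in zip(*np.nonzero(r)):
        d=T[:3,:3]@(Ki@[x,y,1]);o=T[:3,3];P=o+d*(.065-o[2])/d[2]; print(n,x,y,c[y,x],P.round(4),W[y,x].round(4))
    # deck + lid fit
    d=(abs(W[...,2]-.062)<.006)&(W[...,0]>.45)&(W[...,0]<.66)&(W[...,1]>-.16)&(W[...,1]<.13)
    pts=W[d][:,:2].astype(np.float32)*1000; print(" rect",cv2.minAreaRect(pts),np.median(W[d][:,2]))
    print(" cyl proj",proj(f,[.554,.043,.065]))
# triangulate
S,T=F["side"],F["top"]
print("cyl",tri([(S,(230.2,210.1)),(T,(240.7,191.7))]),"cap",tri([(S,(157.9,331.5)),(T,(153,179.5))]), "keymid",tri([(S,(231.5,203.2)),(T,(240,191.9))]))
a=cv2.resize(S["color"][190:225,212:252,::-1],None,fx=16,fy=16,interpolation=cv2.INTER_NEAREST);cv2.imwrite("pics/s2.png",a)
a=cv2.resize(T["color"][172:212,220:265,::-1],None,fx=14,fy=14,interpolation=cv2.INTER_NEAREST);cv2.imwrite("pics/t2.png",a)
```

```text
side blue 181 [0.5543 0.0444 0.0909] [0.5706 0.0517 0.1045] [0.5417 0.0326 0.0714]
 dir deg 156.18717737076184 [0.11973366 0.03138447]
 top dir 67 153.12679044493512 [0.55502077 0.04247782] [0.54181563 0.03264268] [0.56950626 0.05067291]
side 225 207 [216 167 169] [0.5706 0.0442 0.065 ] [0.5711 0.0432 0.0638]
side 226 207 [252 173 172] [0.5687 0.0436 0.065 ] [0.5691 0.0428 0.064 ]
side 227 207 [244 130 129] [0.5669 0.043  0.065 ] [0.5671 0.0425 0.0644]
side 228 207 [171 128 117] [0.565  0.0423 0.065 ] [0.5649 0.0425 0.0652]
side 239 207 [228 187 199] [0.5446 0.0355 0.065 ] [0.545  0.0347 0.0641]
side 240 207 [230 182 182] [0.5428 0.0349 0.065 ] [0.5427 0.0352 0.0654]
side 239 208 [214 152 161] [0.5437 0.0379 0.065 ] [0.5441 0.037  0.0639]
side 240 208 [232 174 173] [0.5419 0.0373 0.065 ] [0.542  0.0371 0.0647]
 rect ((563.3666381835938, -19.048171997070312), (130.60914611816406, 213.49893188476562), 6.9438676834106445) 0.061837469948498924
 cyl proj [233.14544283 208.59408871]
top blue 64 [0.5554 0.0393 0.095 ] [0.5758 0.0512 0.1059] [0.5405 0.0291 0.0598]
 dir deg 152.54290727708292 [0.06468083 0.02139554]
 top dir 46 153.1265582898107 [0.55528935 0.03863899] [0.54221653 0.02908198] [0.56960202 0.04673872]
 rect ((562.9081420898438, -21.543228149414062), (130.69570922851562, 211.7514190673828), 6.963915824890137) 0.06262171898116953
 cyl proj [240.13042591 193.17186739]
cyl [0.5598205  0.04209452 0.05722202] cap [ 0.60442367  0.2867032  -0.00956835] keymid [0.55601906 0.04283319 0.07964815]
```

View pics/s2.png

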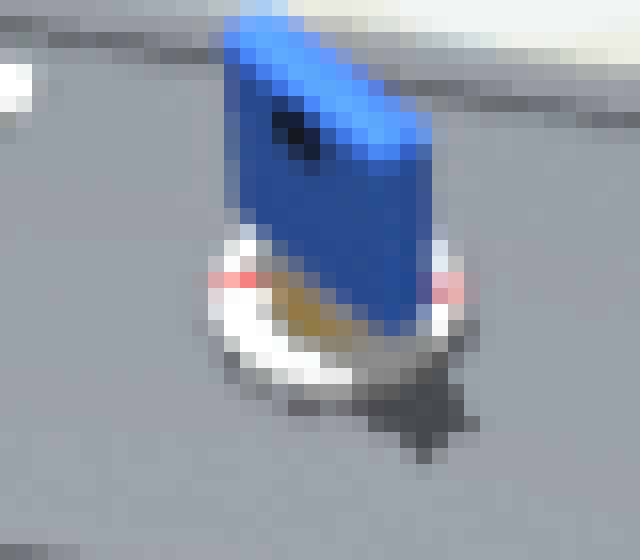

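View pics/t2.png

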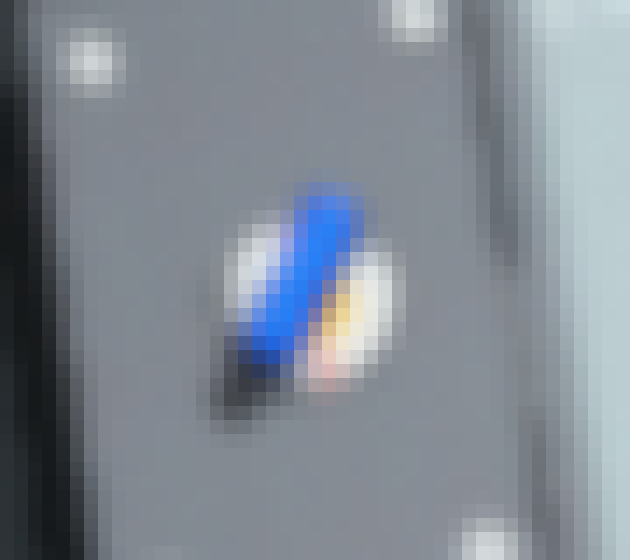

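Measured so far:
- **Key:** flat at about 153° in world yaw.
- **Home:** red marks at about 15°, so home is about 42° anticlockwise of the key.
- **Lock axis:** about (0.5555, 0.040).

I'll move above the key, first halfway to watch the joints.

```bash
python3 -m handwheel '[{"offset":[27.5,-27,0],"rot":[0,0,0],"claw":1},{"offset":[27.5,-27,0],"rot":[0,0,0],"claw":1},{"offset":[27.5,-27,0],"rot":[0,0,0],"claw":1},{"offset":[27.5,-27,0],"rot":[0,0,0],"claw":1},{"offset":[27.5,-27,0],"rot":[0,0,0],"claw":1},{"offset":[27.5,-27,0],"rot":[0,0,0],"claw":1},{"offset":[27.5,-27,0],"rot":[0,0,0],"claw":1},{"offset":[27.5,-27,0],"rot":[0,0,0],"claw":1},{"offset":[27.5,-27,0],"rot":[0,0,0],"claw":1},{"offset":[27.5,-27,0],"rot":[0,0,0],"claw":1}]'; python3 -c "
from h import *
s=status.observe();print(s['qpos'].round(3),s['position'],s['tool_rot'])"
```

```text
clock: 2.4
position: [0.3476, -0.2838, 0.2505]
tool_rot: [3.141, -0.0, 0.224]
force: [1.6, -0.5, 0.1]
grip_width: 0.0858
[ 0.709  0.246 -0.185  2.036  0.059  0.864 -0.857] [ 0.34756857 -0.28377617  0.25051886] [ 3.14113726e+00 -3.30841621e-04  2.23645671e-01]
```

```bash
python3 -m handwheel '[{"offset":[27.5,-27,0],"rot":[0,0,0],"claw":1},{"offset":[27.5,-27,0],"rot":[0,0,0],"claw":1},{"offset":[27.5,-27,0],"rot":[0,0,0],"claw":1},{"offset":[27.5,-27,0],"rot":[0,0,0],"claw":1},{"offset":[27.5,-27,0],"rot":[0,0,0],"claw":1},{"offset":[27.5,-27,0],"rot":[0,0,0],"claw":1},{"offset":[27.5,-27,0],"rot":[0,0,0],"claw":1},{"offset":[27.5,-27,0],"rot":[0,0,0],"claw":1},{"offset":[27.5,-27,0],"rot":[0,0,0],"claw":1},{"offset":[27.5,-27,0],"rot":[0,0,0],"claw":1}]' 
python3 -m handwheel '[{"offset":[0,0,0],"rot":[0,0,-8.25],"claw":0},{"offset":[0,0,0],"rot":[0,0,-8.25],"claw":0},{"offset":[0,0,0],"rot":[0,0,-8.25],"claw":0},{"offset":[0,0,0],"rot":[0,0,-8.25],"claw":0},{"offset":[0,0,0],"rot":[0,0,-8.25],"claw":0},{"offset":[0,0,0],"rot":[0,0,-8.25],"claw":0},{"offset":[0,0,0],"rot":[0,0,-8.25],"claw":0},{"offset":[0,0,0],"rot":[0,0,-8.25],"claw":0},{"offset":[0,0,0],"rot":[0,0,-8.25],"claw":0},{"offset":[0,0,0],"rot":[0,0,-8.25],"claw":0}]'
python3 -m handwheel '[{"offset":[0,0,0],"rot":[0,0,-8.25],"claw":0},{"offset":[0,0,0],"rot":[0,0,-8.25],"claw":0},{"offset":[0,0,0],"rot":[0,0,-8.25],"claw":0},{"offset":[0,0,0],"rot":[0,0,-8.25],"claw":0},{"offset":[0,0,0],"rot":[0,0,-8.25],"claw":0},{"offset":[0,0,0],"rot":[0,0,-8.25],"claw":0},{"offset":[0,0,0],"rot":[0,0,-8.25],"claw":0},{"offset":[0,0,10],"rot":[0,0,0],"claw":0},{"offset":[0,0,0],"rot":[0,0,0],"claw":0},{"offset":[0,0,0],"rot":[0,0,0],"claw":0}]'
python3 - <<'E'
from h import *
s=status.observe();print(s['qpos'].round(3),s['position'],np.degrees(s['tool_rot']),s['force'],s['moment'])
for n in("side","top"):
    f=imaging.grab_frame(n);c=f["color"]
    uv=proj(f,[.555,.04,.1]).astype(int)
    a=cv2.resize(c[max(0,uv[1]-70):uv[1]+50,uv[0]-80:uv[0]+80,::-1],None,fx=4,fy=4,interpolation=cv2.INTER_CUBIC);cv2.imwrite(f"pics/{n}3.png",a)
E
```

```text
clock: 3.4
position: [0.5559, 0.0405, 0.2504]
tool_rot: [3.141, -0.0, 0.224]
force: [0.0, -0.1, 0.3]
grip_width: 0.0855
clock: 4.4
position: [0.5552, 0.0391, 0.2504]
tool_rot: [3.141, 0.0, 1.669]
force: [0.2, -0.8, 0.3]
grip_width: 0.0423
clock: 5.4
position: [0.555, 0.0391, 0.2399]
tool_rot: [-3.141, -0.001, 2.668]
force: [-0.9, 0.2, -0.5]
grip_width: 0.0429
[ 0.449  0.558 -0.892  1.763  0.491  1.061  0.481] [0.55497285 0.03910098 0.23990979] [-1.79977364e+02 -3.44233296e-02  1.52867349e+02] [-0.87070446  0.22426341 -0.49345878] [0.00348661 0.08226209 0.06481599]
```

```bash
cd pics; python3 -c "
import cv2,numpy as np
a=cv2.imread('side3.png');b=cv2.imread('top3.png');h=max(a.shape[0],b.shape[0])
o=np.zeros((h,a.shape[1]+b.shape[1],3),np.uint8);o[:a.shape[0],:a.shape[1]]=a;o[:b.shape[0],a.shape[1]:]=b
cv2.imwrite('c3.png',cv2.resize(o,(800,int(h*800/o.shape[1]))))"
```

```text
(no output)
```

View pics/c3.png

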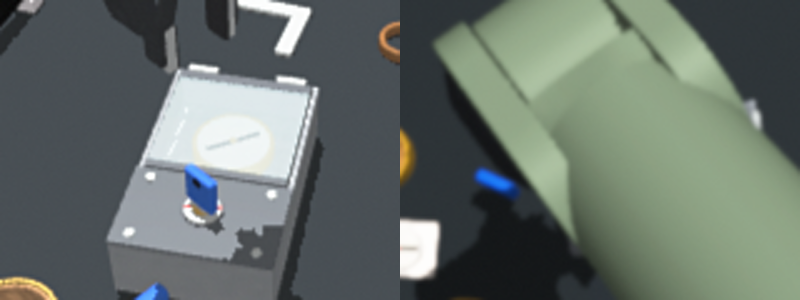

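The gripper is above the key (side view, left half), with its fingers either side of the key's line. I'll descend and check the straddle.

```bash
python3 -m handwheel '[{"offset":[0,1.3,20],"rot":[0,0,0],"claw":0},{"offset":[0,0,20],"rot":[0,0,0],"claw":0},{"offset":[0,0,20],"rot":[0,0,0],"claw":0},{"offset":[0,0,20],"rot":[0,0,0],"claw":0},{"offset":[0,0,20],"rot":[0,0,0],"claw":0},{"offset":[0,0,20],"rot":[0,0,0],"claw":0},{"offset":[0,0,10],"rot":[0,0,0],"claw":0},{"offset":[0,0,0],"rot":[0,0,0],"claw":0}]'
python3 - <<'E'
from h import *
s=status.observe();print(s['position'],np.degrees(s['tool_rot']))
f=imaging.grab_frame("side");c=f["color"]
print(proj(f,s['position']),proj(f,[.5555,.0405,.103]))
a=cv2.resize(c[150:230,180:290,::-1],None,fx=7,fy=7,interpolation=cv2.INTER_CUBIC);cv2.imwrite(f"pics/side4.png",a)
E
```

```text
clock: 6.3
position: [0.5553, 0.0404, 0.1096]
tool_rot: [-3.141, -0.001, 2.671]
force: [0.3, -0.5, 0.9]
grip_width: 0.0431
[0.55533196 0.04040395 0.10956059] [-1.79958982e+02 -7.05895854e-02  1.53044044e+02]
[231.91769137 191.72074907] [231.9788973  194.13986659]
```

View pics/side4.png

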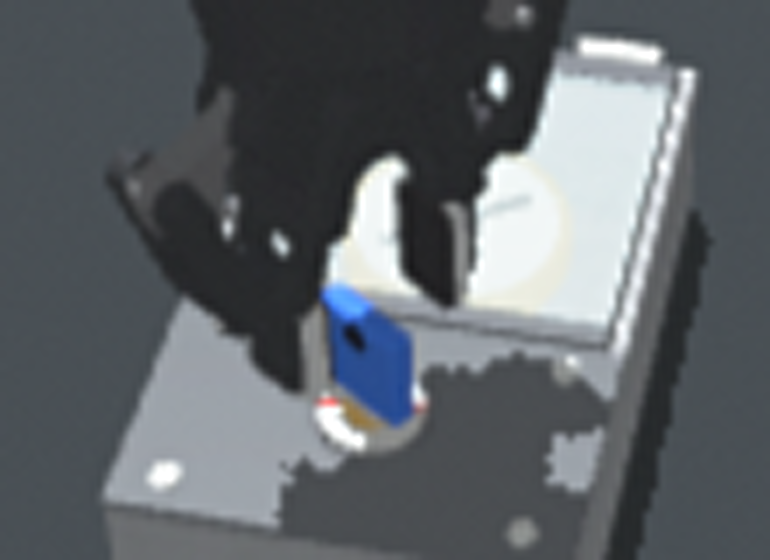

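Run:
```python
from h import *
f=imaging.grab_frame("side");W=cloud(f);c=f["color"].astype(int)
sub=[(v,u) for v in range(185,212) for u in range(205,228)]
R=[];
for v,u in sub:
    w=W[v,u]
    if c[v,u].sum()<330 and abs(c[v,u,2]-c[v,u,0])<30 and w[2]>.066: R.append(w)
R=np.array(R);print(len(R),np.percentile(R,[0,2,5,10],axis=0).round(4)); i=R[:,2].argsort()[:8];print(R[i].round(4))
```

```text
290 [[0.5556 0.0617 0.0994]
 [0.5567 0.0643 0.1038]
 [0.5573 0.0655 0.1065]
 [0.5585 0.0671 0.1113]]
[[0.5644 0.069  0.0994]
 [0.5659 0.0701 0.1   ]
 [0.5633 0.0669 0.1003]
 [0.5647 0.0681 0.101 ]
 [0.566  0.0696 0.1021]
 [0.5666 0.073  0.1028]
 [0.5687 0.0724 0.1041]
 [0.5643 0.0686 0.1044]]
```

```bash
python3 -m handwheel '[{"offset":[0,0,10],"rot":[0,0,0],"claw":0},{"offset":[0,0,9],"rot":[0,0,0],"claw":0},{"offset":[0,0,0],"rot":[0,0,0],"claw":-0.4},{"offset":[0,0,0],"rot":[0,0,0],"claw":-0.7},{"offset":[0,0,0],"rot":[0,0,0],"claw":-1},{"offset":[0,0,0],"rot":[0,0,0],"claw":-1},{"offset":[0,0,0],"rot":[0,0,0],"claw":-1},{"offset":[0,0,0],"rot":[0,0,0],"claw":-1}]' 40
python3 - <<'E'
from h import *
s=status.observe();print(s['position'],np.degrees(s['tool_rot']),s['force'],s['moment'],s['grip_width'],s['qpos'])
E
```

```text
clock: 7.2
position: [0.5559, 0.0405, 0.0915]
tool_rot: [3.141, 0.0, 2.672]
force: [0.3, 2.7, 1.4]
grip_width: 0.0087
[0.55589211 0.04053078 0.09152277] [1.79971838e+02 1.52076039e-02 1.53073451e+02] [0.32161544 2.74427578 1.38649925] [ 0.5347627  -0.13725133 -0.00143655] 0.008713473524801873 [ 0.34334273  0.74692337 -0.75064453  1.87220282  0.69742579  0.80566224
  0.31837743]
```

```bash
python3 -m handwheel '[{"offset":[0,0,0],"rot":[0,0,2],"claw":-1},{"offset":[0,0,0],"rot":[0,0,2],"claw":-1},{"offset":[0,0,0],"rot":[0,0,2],"claw":-1},{"offset":[0,0,0],"rot":[0,0,2],"claw":-1},{"offset":[0,0,0],"rot":[0,0,2],"claw":-1},{"offset":[0,0,0],"rot":[0,0,2],"claw":-1}]'
cat > st.py <<'E'
from h import *
s=status.observe();print(s['clock'],s['position'].round(4),"yaw",np.degrees(s['tool_rot']).round(2),"F",s['force'].round(2),"M",s['moment'].round(3),round(s['grip_width'],4))
E
python3 st.py
python3 -m handwheel '[{"offset":[0,0,0],"rot":[0,0,2],"claw":-1},{"offset":[0,0,0],"rot":[0,0,2],"claw":-1},{"offset":[0,0,0],"rot":[0,0,2],"claw":-1},{"offset":[0,0,0],"rot":[0,0,2],"claw":-1},{"offset":[0,0,0],"rot":[0,0,2],"claw":-1},{"offset":[0,0,0],"rot":[0,0,0],"claw":-1}]'
python3 st.py
```

```text
clock: 7.8
position: [0.5559, 0.0405, 0.0914]
tool_rot: [3.141, 0.0, 2.459]
force: [2.7, 3.9, 4.5]
grip_width: 0.0082
7.8 [0.5559 0.0405 0.0914] yaw [1.7998e+02 1.0000e-02 1.4090e+02] F [2.7  3.88 4.46] M [ 0.876 -0.675  0.056] 0.0082
clock: 8.4
position: [0.5557, 0.0403, 0.0913]
tool_rot: [-3.141, 0.0, 2.286]
force: [2.5, 3.5, 3.7]
grip_width: 0.0083
8.4 [0.5557 0.0403 0.0913] yaw [-1.7999e+02  1.0000e-02  1.3096e+02] F [2.51 3.48 3.66] M [ 0.783 -0.556  0.008] 0.0083
```

```bash
cat > look.py <<'E'
import sys
from h import *
n=sys.argv[1];f=imaging.grab_frame("side");c=f["color"]
u0,v0,u1,v1=map(int,sys.argv[2:6])
a=c[v0:v1,u0:u1,::-1];k=min(800/(u1-u0),600/(v1-v0));cv2.imwrite(f"pics/{n}.png",cv2.resize(a,None,fx=k,fy=k,interpolation=cv2.INTER_CUBIC))
W=cloud(f);d=(W[...,0]>.5)&(W[...,0]<.62)&(W[...,1]>-.13)&(W[...,1]<-.005)&(W[...,2]>.05)&(W[...,2]<.1)
p=W[d];
for a,b in((-.12,-.09),(-.09,-.06),(-.06,-.03),(-.03,-.005)):
    m=(p[:,1]>a)&(p[:,1]<b); print("lid z at y",a,b,np.percentile(p[m,2],[10,50,90]).round(4) if m.any() else None)
E
python3 look.py s5 170 120 300 220
```

```text
lid z at y -0.12 -0.09 [0.0574 0.0649 0.068 ]
lid z at y -0.09 -0.06 [0.0569 0.0713 0.075 ]
lid z at y -0.06 -0.03 [0.0571 0.0783 0.0815]
lid z at y -0.03 -0.005 [0.0813 0.0846 0.0871]
```

View pics/s5.png

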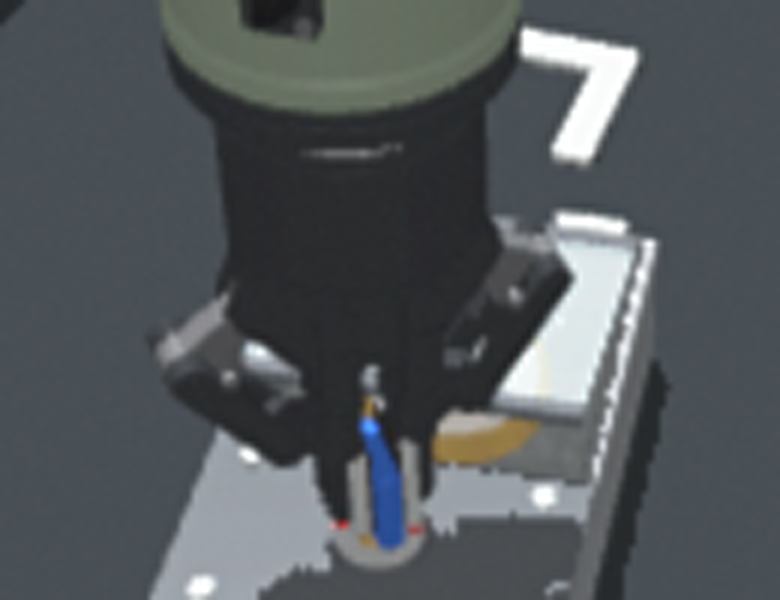

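The lid is up: its height rises from 0.065 at the hinge to 0.085 near the free edge, a slope of about 0.2. Now I'll turn back anticlockwise towards home, watching the moments.

```bash
python3 -m handwheel '[{"offset":[0,0,0],"rot":[0,0,-3],"claw":-1},{"offset":[0,0,0],"rot":[0,0,-3],"claw":-1},{"offset":[0,0,0],"rot":[0,0,-3],"claw":-1},{"offset":[0,0,0],"rot":[0,0,-3],"claw":-1},{"offset":[0,0,0],"rot":[0,0,-3],"claw":-1},{"offset":[0,0,0],"rot":[0,0,-3],"claw":-1},{"offset":[0,0,0],"rot":[0,0,-3],"claw":-1},{"offset":[0,0,0],"rot":[0,0,0],"claw":-1}]'
python3 st.py
python3 -m handwheel '[{"offset":[0,0,0],"rot":[0,0,-3],"claw":-1},{"offset":[0,0,0],"rot":[0,0,-3],"claw":-1},{"offset":[0,0,0],"rot":[0,0,-3],"claw":-1},{"offset":[0,0,0],"rot":[0,0,-3],"claw":-1},{"offset":[0,0,0],"rot":[0,0,-3],"claw":-1},{"offset":[0,0,0],"rot":[0,0,-3],"claw":-1},{"offset":[0,0,0],"rot":[0,0,-3],"claw":-1},{"offset":[0,0,0],"rot":[0,0,0],"claw":-1}]'
python3 st.py; python3 look.py s6 170 120 300 220
```

```text
clock: 9.25
position: [0.5558, 0.0405, 0.0913]
tool_rot: [3.141, -0.0, 2.657]
force: [1.6, 4.5, 4.1]
grip_width: 0.0087
9.25 [0.5558 0.0405 0.0913] yaw [ 1.7997e+02 -1.0000e-02  1.5221e+02] F [1.63 4.55 4.12] M [ 0.986 -0.673 -0.066] 0.0087
clock: 10.05
position: [0.5559, 0.0408, 0.0913]
tool_rot: [3.14, 0.0, 3.023]
force: [3.3, 4.9, 2.4]
grip_width: 0.0081
10.05 [0.5559 0.0408 0.0913] yaw [1.7993e+02 2.0000e-02 1.7323e+02] F [3.31 4.92 2.43] M [ 1.393 -0.839 -0.104] 0.0081
lid z at y -0.12 -0.09 [0.0583 0.0653 0.068 ]
lid z at y -0.09 -0.06 [0.0578 0.0716 0.0746]
lid z at y -0.06 -0.03 [0.0586 0.0779 0.0813]
lid z at y -0.03 -0.005 [0.072  0.0841 0.0869]
```

View pics/s6.png

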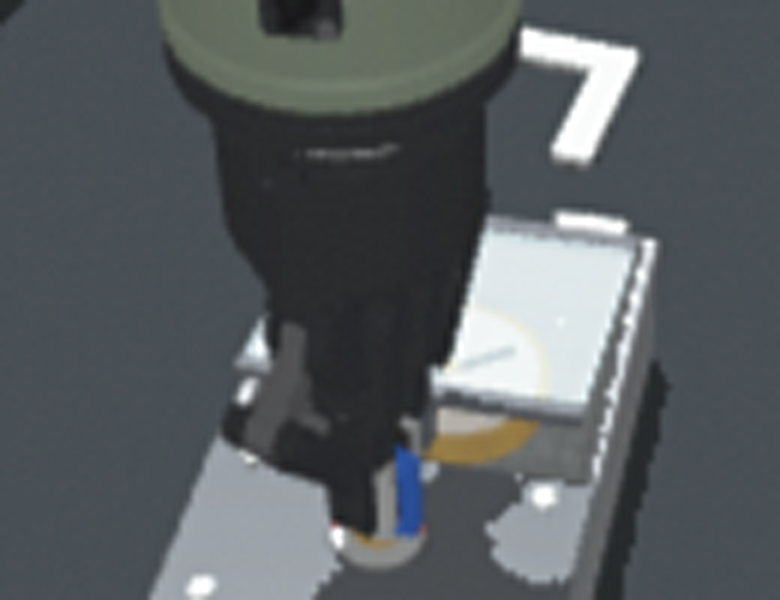

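```bash
python3 -m handwheel '[{"offset":[-0.4,0.7,0],"rot":[0,0,-3],"claw":-1},{"offset":[0,0,0],"rot":[0,0,-3],"claw":-1},{"offset":[0,0,0],"rot":[0,0,-3],"claw":-1},{"offset":[0,0,0],"rot":[0,0,-3],"claw":-1},{"offset":[0,0,0],"rot":[0,0,0],"claw":-1}]'
python3 st.py
python3 -m handwheel '[{"offset":[0,0,0],"rot":[0,0,-2],"claw":-1},{"offset":[0,0,0],"rot":[0,0,-2],"claw":-1},{"offset":[0,0,0],"rot":[0,0,0],"claw":-1}]'
python3 st.py
```

```text
clock: 10.6
position: [0.5562, 0.0412, 0.0912]
tool_rot: [3.141, -0.0, -3.051]
force: [1.0, 3.9, 5.2]
grip_width: 0.0082
10.6 [0.5562 0.0412 0.0912] yaw [ 1.7996e+02 -1.0000e-02 -1.7479e+02] F [0.98 3.88 5.18] M [ 1.036 -0.429 -0.026] 0.0082
clock: 10.9
position: [0.5562, 0.0412, 0.0913]
tool_rot: [3.141, 0.0, -2.981]
force: [1.7, 5.4, 4.0]
grip_width: 0.0083
10.9 [0.5562 0.0412 0.0913] yaw [ 179.97    0.   -170.82] F [1.73 5.43 3.96] M [ 1.114e+00 -4.010e-01 -1.000e-03] 0.0083
```

```bash
for i in 1; do python3 -m handwheel '[{"offset":[0,0,0],"rot":[0,0,-1],"claw":-1},{"offset":[0,0,0],"rot":[0,0,-1],"claw":-1},{"offset":[0,0,0],"rot":[0,0,0],"claw":-1}]' >/dev/null
python3 st.py; done
python3 -m handwheel '[{"offset":[0,0,0],"rot":[0,0,-1],"claw":-1},{"offset":[0,0,0],"rot":[0,0,0],"claw":-1}]'>/dev/null; python3 st.py
python3 -m handwheel '[{"offset":[0,0,0],"rot":[0,0,-1],"claw":-1},{"offset":[0,0,0],"rot":[0,0,0],"claw":-1}]'>/dev/null; python3 st.py
python3 look.py s7 190 150 270 215
```

```text
11.2 [0.5561 0.0412 0.0913] yaw [ 179.97   -0.   -168.86] F [1.11 5.68 5.2 ] M [ 1.22 -0.38 -0.07] 0.0085
11.4 [0.5561 0.0413 0.0913] yaw [ 179.97    0.   -167.86] F [1.56 4.03 3.99] M [ 1.217 -0.427 -0.061] 0.0085
11.6 [0.5561 0.0413 0.0913] yaw [ 179.97    0.   -166.86] F [1.4  5.23 3.98] M [ 1.201 -0.417 -0.042] 0.0081
lid z at y -0.12 -0.09 [0.0582 0.0653 0.0681]
lid z at y -0.09 -0.06 [0.0617 0.0718 0.0746]
lid z at y -0.06 -0.03 [0.0588 0.0779 0.0811]
lid z at y -0.03 -0.005 [0.0725 0.0839 0.0867]
```

View pics/s7.png

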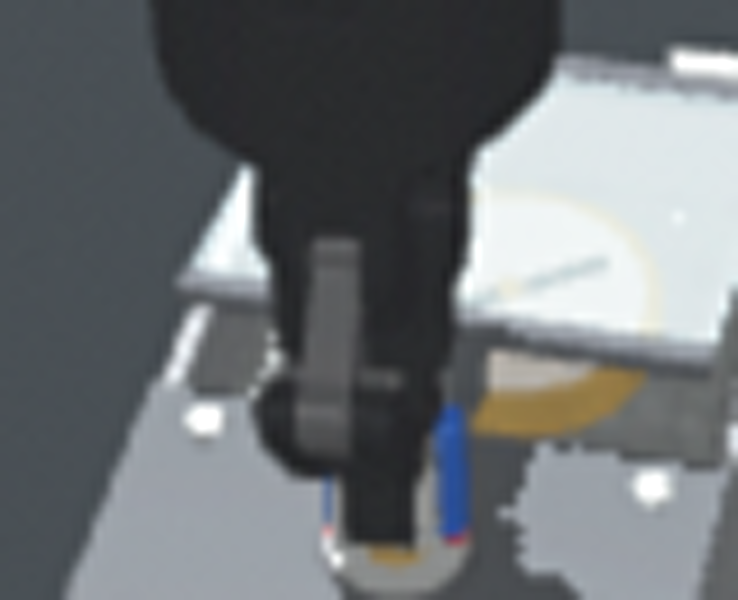

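```bash
python3 -m handwheel '[{"offset":[0,0,0],"rot":[0,0,-0.7],"claw":-1},{"offset":[0,0,0],"rot":[0,0,0],"claw":-1}]'>/dev/null; python3 st.py
python3 -m handwheel '[{"offset":[0,0,0],"rot":[0,0,-0.7],"claw":-1},{"offset":[0,0,0],"rot":[0,0,0],"claw":-1}]'>/dev/null; python3 st.py
```

```text
11.85 [0.5561 0.0413 0.0913] yaw [ 179.96    0.   -166.17] F [1.14 5.42 4.25] M [ 1.239 -0.376 -0.018] 0.0083
12.05 [0.5561 0.0413 0.0913] yaw [ 179.97    0.   -165.46] F [1.26 5.06 4.39] M [ 1.203e+00 -4.590e-01  1.000e-03] 0.0079
```

```bash
python3 -m handwheel '[{"offset":[0,0,0],"rot":[0,0,-0.7],"claw":-1},{"offset":[0,0,0],"rot":[0,0,0],"claw":-1}]'>/dev/null; python3 st.py;python3 -m handwheel '[{"offset":[0,0,0],"rot":[0,0,0],"claw":-1}]'>/dev/null; python3 st.py
```

```text
12.25 [0.5561 0.0413 0.0913] yaw [ 179.96    0.   -164.77] F [1.17 4.86 3.55] M [ 1.307 -0.474 -0.033] 0.0083
12.35 [0.5561 0.0413 0.0913] yaw [ 179.97    0.   -164.79] F [2.12 4.75 3.72] M [ 1.315 -0.431 -0.067] 0.0084
```

```bash
for k in 1; do python3 -m handwheel '[{"offset":[0,0,0],"rot":[0,0,-0.7],"claw":-1},{"offset":[0,0,0],"rot":[0,0,0],"claw":-1}]'>/dev/null; python3 st.py;python3 -m handwheel '[{"offset":[0,0,0],"rot":[0,0,0],"claw":-1}]'>/dev/null; python3 st.py; done
```

```text
12.55 [0.5562 0.0413 0.0913] yaw [ 1.7997e+02  1.0000e-02 -1.6407e+02] F [2.53 5.66 3.67] M [ 1.283 -0.397 -0.058] 0.0084
12.65 [0.5561 0.0413 0.0913] yaw [ 1.7996e+02  1.0000e-02 -1.6409e+02] F [2.18 4.83 3.84] M [ 1.272 -0.397 -0.029] 0.0083
```

```bash
python3 -m handwheel '[{"offset":[0,0,0],"rot":[0,0,-0.7],"claw":-1},{"offset":[0,0,0],"rot":[0,0,0],"claw":-1}]'>/dev/null; python3 st.py;python3 -m handwheel '[{"offset":[0,0,0],"rot":[0,0,0],"claw":-1}]'>/dev/null; python3 st.py; python3 look.py s8 200 170 260 215
```

```text
12.85 [0.5561 0.0413 0.0913] yaw [ 1.7996e+02  1.0000e-02 -1.6336e+02] F [1.87 4.79 4.27] M [ 1.282 -0.383  0.004] 0.0087
12.95 [0.5561 0.0413 0.0913] yaw [ 1.7996e+02  1.0000e-02 -1.6339e+02] F [1.93 5.01 4.07] M [ 1.281 -0.389 -0.022] 0.0083
lid z at y -0.12 -0.09 [0.0583 0.0652 0.068 ]
lid z at y -0.09 -0.06 [0.0592 0.0717 0.0745]
lid z at y -0.06 -0.03 [0.0694 0.078  0.0812]
lid z at y -0.03 -0.005 [0.0739 0.0838 0.0866]
```

View pics/s8.png

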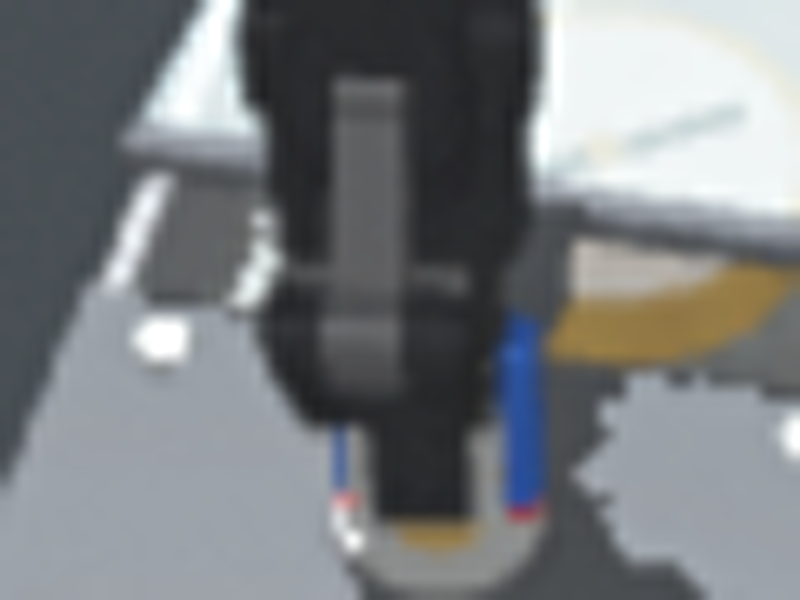

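The head's ends sit right above the red marks (at (343,497) and (525,512) in the crop). I'll try a gentle lift.

```bash
python3 -m handwheel '[{"offset":[0,0,-0.6],"rot":[0,0,0],"claw":-1},{"offset":[0,0,0],"rot":[0,0,0],"claw":-1}]'>/dev/null; python3 st.py;python3 -m handwheel '[{"offset":[0,0,-0.6],"rot":[0,0,0],"claw":-1},{"offset":[0,0,0],"rot":[0,0,0],"claw":-1}]'>/dev/null; python3 st.py; python3 -m handwheel '[{"offset":[0,0,-0.4],"rot":[0,0,0],"claw":-1},{"offset":[0,0,0],"rot":[0,0,0],"claw":-1}]'>/dev/null; python3 st.py
```

```text
13.2 [0.5558 0.0412 0.0916] yaw [ 1.7996e+02 -4.0000e-02 -1.6339e+02] F [ 2.05  5.28 -0.02] M [ 1.309 -0.335 -0.055] 0.0082
13.4 [0.5557 0.0412 0.092 ] yaw [ 1.7995e+02 -5.0000e-02 -1.6339e+02] F [ 2.04  5.52 -2.27] M [ 1.349 -0.407 -0.034] 0.0084
13.6 [0.5557 0.0412 0.0923] yaw [ 1.7995e+02 -5.0000e-02 -1.6339e+02] F [ 2.41  6.3  -4.01] M [ 1.47  -0.537 -0.059] 0.0082
```

```bash
python3 -m handwheel '[{"offset":[-0.7,0.8,0],"rot":[0,0,0],"claw":-1},{"offset":[0,0,0],"rot":[0,0,0],"claw":-1}]'>/dev/null; python3 st.py;python3 -m handwheel '[{"offset":[0,0,-0.4],"rot":[0,0,0],"claw":-1},{"offset":[0,0,0],"rot":[0,0,0],"claw":-1}]'>/dev/null; python3 st.py
```

```text
13.8 [0.556  0.0415 0.0924] yaw [-1.7999e+02 -1.1000e-01 -1.6342e+02] F [-1.42  1.81 -2.89] M [ 0.574  0.18  -0.057] 0.0084
14.0 [0.5563 0.0416 0.0931] yaw [-1.7999e+02 -5.0000e-02 -1.6344e+02] F [-1.6   1.52 -1.43] M [ 0.271  0.432 -0.041] 0.0086
```

```bash
python3 -m handwheel '[{"offset":[0,0,-0.4],"rot":[0,0,0],"claw":-1},{"offset":[0,0,0],"rot":[0,0,0],"claw":-1}]'>/dev/null; python3 st.py;python3 -m handwheel '[{"offset":[0,0,-0.5],"rot":[0,0,0],"claw":-1},{"offset":[0,0,0],"rot":[0,0,0],"claw":-1}]'>/dev/null; python3 st.py
```

```text
14.2 [0.5566 0.0417 0.0937] yaw [-1.7999e+02 -1.0000e-02 -1.6344e+02] F [-1.89  0.15 -2.06] M [0.141 0.37  0.012] 0.0082
14.4 [0.5567 0.0418 0.0943] yaw [-179.99    0.   -163.44] F [-1.68  1.37 -1.2 ] M [0.118 0.232 0.002] 0.0082
```

The key has risen 3 mm at under 3 N, past the 1.5 mm hold, so it is free. I'll draw it straight out.

```bash
python3 -m handwheel '[{"offset":[0,0,-1],"rot":[0,0,0],"claw":-1},{"offset":[0,0,-1],"rot":[0,0,0],"claw":-1},{"offset":[0,0,-1],"rot":[0,0,0],"claw":-1},{"offset":[0,0,-1],"rot":[0,0,0],"claw":-1}]'>/dev/null; python3 st.py
python3 -m handwheel '[{"offset":[0,0,-2],"rot":[0,0,0],"claw":-1},{"offset":[0,0,-2],"rot":[0,0,0],"claw":-1},{"offset":[0,0,-2],"rot":[0,0,0],"claw":-1},{"offset":[0,0,-2],"rot":[0,0,0],"claw":-1}]'>/dev/null; python3 st.py
python3 -m handwheel '[{"offset":[0,0,-2],"rot":[0,0,0],"claw":-1},{"offset":[0,0,-2],"rot":[0,0,0],"claw":-1},{"offset":[0,0,-2],"rot":[0,0,0],"claw":-1},{"offset":[0,0,-2],"rot":[0,0,0],"claw":-1},{"offset":[0,0,-3],"rot":[0,0,0],"claw":-1},{"offset":[0,0,-3],"rot":[0,0,0],"claw":-1},{"offset":[0,0,-3],"rot":[0,0,0],"claw":-1},{"offset":[0,0,-3],"rot":[0,0,0],"claw":-1}]'>/dev/null; python3 st.py;  python3 look.py s9 170 120 300 220
```

```text
14.8 [0.5567 0.0419 0.0984] yaw [-1.7999e+02  1.0000e-02 -1.6343e+02] F [-0.27 -0.03 -2.68] M [-0.076  0.092 -0.005] 0.0085
15.2 [0.5567 0.0419 0.1064] yaw [-179.99    0.   -163.43] F [-0.42 -0.93 -0.64] M [-0.14   0.05  -0.007] 0.0084
16.0 [0.5567 0.042  0.1265] yaw [ 1.8000e+02  1.0000e-02 -1.6343e+02] F [-0.13  0.67  0.38] M [ 0.067 -0.038 -0.005] 0.0084
lid z at y -0.12 -0.09 [0.061  0.065  0.0678]
lid z at y -0.09 -0.06 [0.0677 0.0713 0.0741]
lid z at y -0.06 -0.03 [0.0734 0.078  0.081 ]
lid z at y -0.03 -0.005 [0.0806 0.0839 0.0867]
```

View pics/s9.png

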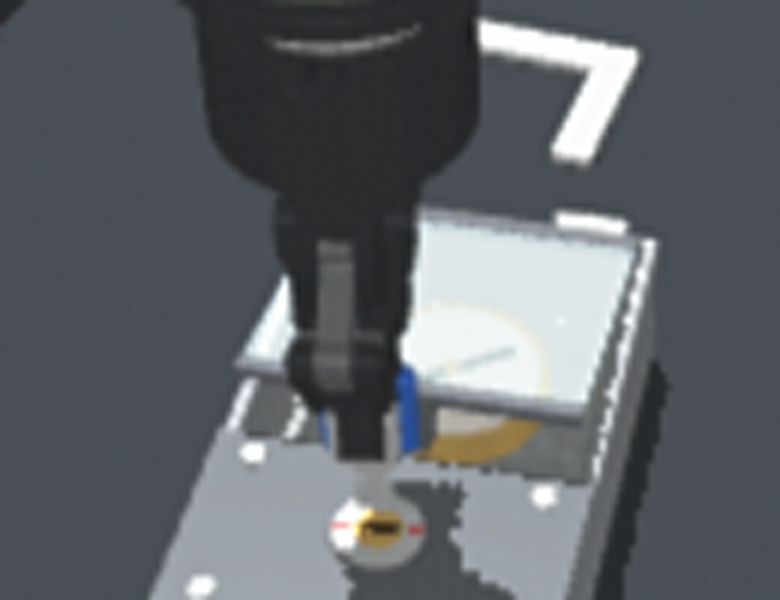

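The key is out: the empty slot shows at (378,527), in line with the red marks. I'll lift it and measure the cap precisely from the first frames.

```bash
python3 -m handwheel '[{"offset":[0,0,-15],"rot":[0,0,0],"claw":-1},{"offset":[0,0,-20],"rot":[0,0,0],"claw":-1},{"offset":[0,0,-20],"rot":[0,0,0],"claw":-1},{"offset":[0,0,-20],"rot":[0,0,0],"claw":-1},{"offset":[0,0,0],"rot":[0,0,0],"claw":-1}]'>/dev/null; python3 st.py
python3 - <<'E'
from h import *
import pickle; F=pickle.load(open("F0.pkl","rb"))
from scipy.optimize import least_squares
for n in F:
    W=cloud(F[n]);m=(np.hypot(W[...,0]-.597,W[...,1]-.288)<.05)&(W[...,2]>.030)&(W[...,2]<.04)
    p=W[m];r=least_squares(lambda q:np.hypot(p[:,0]-q[0],p[:,1]-q[1])-q[2],[.597,.288,.034],loss="soft_l1",f_scale=.002).x
    m2=(np.hypot(W[...,0]-r[0],W[...,1]-r[1])<.02);print(n,len(p),r.round(4),"rim z",np.percentile(p[:,2],[50,90]).round(4),"floor z",np.median(W[m2][:,2]).round(4))
E
```

```text
16.55 [0.5576 0.0424 0.2043] yaw [-179.96    0.2  -163.43] F [-0.51  0.54 -0.06] M [-0.032 -0.022  0.009] 0.0084
side 445 [0.5956 0.2892 0.0343] rim z [0.0324 0.0346] floor z 0.0056
top 150 [0.5955 0.2867 0.0344] rim z [0.0328 0.0358] floor z 0.0061
```

```bash
python3 -m handwheel '[{"offset":[-11.8,25,0],"rot":[0,0,0],"claw":-1},{"offset":[-11.8,25,0],"rot":[0,0,0],"claw":-1},{"offset":[-11.8,25,0],"rot":[0,0,0],"claw":-1},{"offset":[-11.8,25,0],"rot":[0,0,0],"claw":-1},{"offset":[-11.8,25,0],"rot":[0,0,0],"claw":-1},{"offset":[-11.8,25,0],"rot":[0,0,0],"claw":-1},{"offset":[-11.8,25,0],"rot":[0,0,0],"claw":-1},{"offset":[-11.8,25,0],"rot":[0,0,0],"claw":-1},{"offset":[-11.8,25,0],"rot":[0,0,0],"claw":-1},{"offset":[0,0,0],"rot":[8,0,0],"claw":-1},{"offset":[0,0,0],"rot":[0,0,0],"claw":-1}]'>/dev/null; python3 st.py
python3 -c "
from h import *
print(status.observe()['qpos'].round(2))"; python3 look.py s10 60 130 320 384
```

```text
17.65 [0.5918 0.2925 0.2016] yaw [-1.7188e+02 -1.0000e-02 -1.6302e+02] F [-0.43  1.12 -0.98] M [ 0.267  0.07  -0.011] 0.0079
[-0.08  0.8  -0.9   1.49  0.76  1.28  0.74]
lid z at y -0.12 -0.09 [0.0619 0.0648 0.0677]
lid z at y -0.09 -0.06 [0.0676 0.0711 0.0741]
lid z at y -0.06 -0.03 [0.0741 0.0778 0.0805]
lid z at y -0.03 -0.005 [0.0795 0.0834 0.0862]
```

View pics/s10.png

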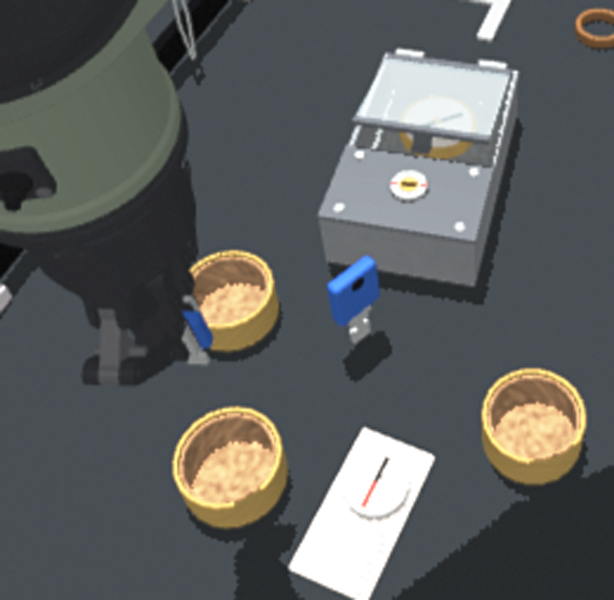

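```bash
python3 -m handwheel '[{"offset":[-2.2,-5.4,0],"rot":[0,0,0],"claw":-1},{"offset":[0,2.8,19.8],"rot":[0,0,0],"claw":-1},{"offset":[0,2.8,19.8],"rot":[0,0,0],"claw":-1},{"offset":[0,2.8,19.8],"rot":[0,0,0],"claw":-1},{"offset":[0,2.8,19.8],"rot":[0,0,0],"claw":-1},{"offset":[0,2.8,19.8],"rot":[0,0,0],"claw":-1},{"offset":[0,0,0],"rot":[0,0,0],"claw":-1}]'>/dev/null; python3 st.py
python3 look.py s11 100 230 220 384
```

```text
18.4 [0.5968 0.2827 0.0985] yaw [-171.96   -0.23 -163.41] F [0.33 0.58 0.42] M [0.148 0.07  0.01 ] 0.0079
lid z at y -0.12 -0.09 [0.0618 0.0648 0.0676]
lid z at y -0.09 -0.06 [0.0674 0.0712 0.0743]
lid z at y -0.06 -0.03 [0.0742 0.0774 0.0807]
lid z at y -0.03 -0.005 [0.0799 0.0835 0.0862]
```

View pics/s11.png

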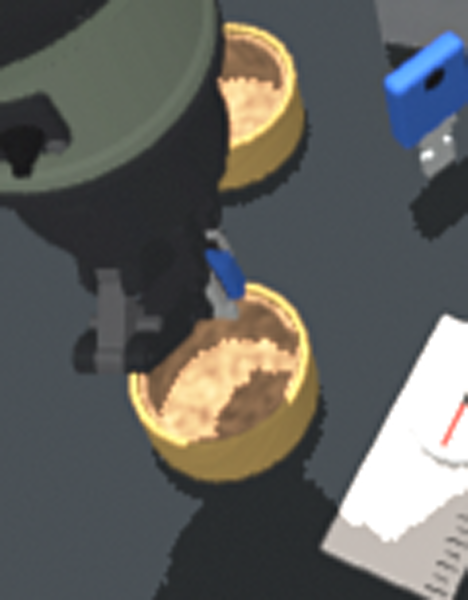

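```bash
python3 -m handwheel '[{"offset":[0,5.5,0],"rot":[0,0,0],"claw":-1},{"offset":[0,1.7,12],"rot":[0,0,0],"claw":-1},{"offset":[0,1.7,12],"rot":[0,0,0],"claw":-1},{"offset":[0,1.4,10],"rot":[0,0,0],"claw":-1},{"offset":[0,0,0],"rot":[0,0,0],"claw":-1},{"offset":[0,0,0],"rot":[0,0,0],"claw":-1}]'>/dev/null; python3 st.py
python3 look.py s12 100 230 220 384
```

```text
19.05 [0.5962 0.2887 0.0666] yaw [-1.7201e+02 -3.0000e-02 -1.6343e+02] F [0.04 0.84 0.21] M [ 0.158  0.005 -0.04 ] 0.0084
lid z at y -0.12 -0.09 [0.0618 0.0648 0.0678]
lid z at y -0.09 -0.06 [0.0676 0.0713 0.0743]
lid z at y -0.06 -0.03 [0.0741 0.0775 0.0806]
lid z at y -0.03 -0.005 [0.0769 0.0834 0.0865]
```

View pics/s12.png

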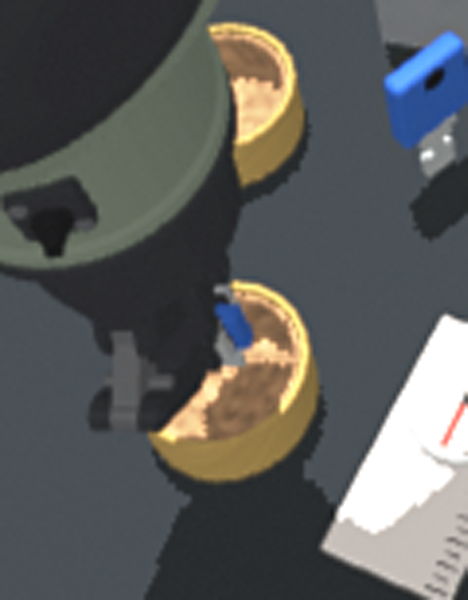

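```bash
python3 -m handwheel '[{"offset":[0,0.6,4],"rot":[0,0,0],"claw":-1},{"offset":[0,0.5,3],"rot":[0,0,0],"claw":-1},{"offset":[0,0,0],"rot":[0,0,0],"claw":-1},{"offset":[0,0,0],"rot":[0,0,0],"claw":-1}]'>/dev/null; python3 st.py
python3 -m handwheel '[{"offset":[0,0.1,1],"rot":[0,0,0],"claw":-1},{"offset":[0,0,0],"rot":[0,0,0],"claw":-1},{"offset":[0,0,0],"rot":[0,0,0],"claw":-1}]'>/dev/null; python3 st.py
```

```text
19.5 [0.5963 0.2888 0.0598] yaw [-172.     -0.   -163.43] F [ 0.97  0.03 -0.51] M [0.156 0.068 0.029] 0.0081
19.8 [0.5963 0.2888 0.0588] yaw [-172.      0.   -163.43] F [ 0.74 -0.31 -0.04] M [ 0.166  0.043 -0.023] 0.0083
```

```bash
python3 -m handwheel '[{"offset":[0,0,0],"rot":[0,0,0],"claw":-0.7},{"offset":[0,0,0],"rot":[0,0,0],"claw":-0.55},{"offset":[0,0,0],"rot":[0,0,0],"claw":-0.45},{"offset":[0,0,0],"rot":[0,0,0],"claw":-0.45},{"offset":[0,0,0],"rot":[0,0,0],"claw":-0.45}]'>/dev/null; python3 st.py
python3 look.py s13 100 230 220 384
```

```text
20.3 [0.5963 0.2888 0.0588] yaw [-172.      0.   -163.43] F [-0.74 -0.2   0.02] M [0.116 0.019 0.047] 0.0234
lid z at y -0.12 -0.09 [0.0617 0.0648 0.0678]
lid z at y -0.09 -0.06 [0.0675 0.071  0.0743]
lid z at y -0.06 -0.03 [0.0738 0.0776 0.0807]
lid z at y -0.03 -0.005 [0.0794 0.0834 0.0862]
```

View pics/s13.png

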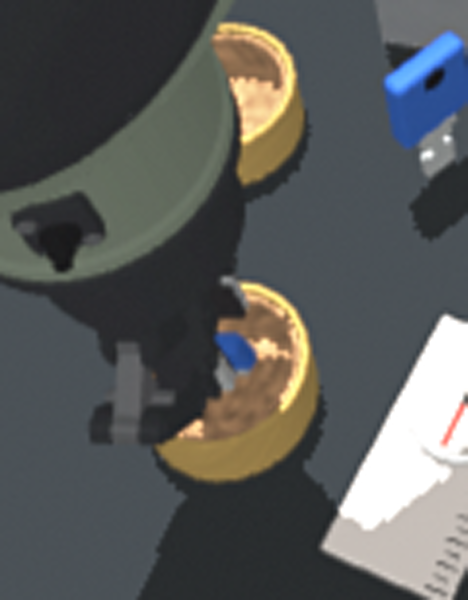

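The key is released and leaning on the left finger. I'll retract slowly, straight up.

```bash
python3 -m handwheel '[{"offset":[0,-0.5,-4],"rot":[0,0,0],"claw":-0.45},{"offset":[0,-0.5,-4],"rot":[0,0,0],"claw":-0.45},{"offset":[0,-0.5,-4],"rot":[0,0,0],"claw":-0.45},{"offset":[0,-0.5,-4],"rot":[0,0,0],"claw":-0.45},{"offset":[0,-0.8,-6],"rot":[0,0,0],"claw":-0.45},{"offset":[0,-0.8,-6],"rot":[0,0,0],"claw":-0.45},{"offset":[0,-0.8,-6],"rot":[0,0,0],"claw":-0.45},{"offset":[0,-1.4,-10],"rot":[0,0,0],"claw":-0.45},{"offset":[0,-2.8,-20],"rot":[0,0,0],"claw":-0.45},{"offset":[0,-2.8,-20],"rot":[0,0,0],"claw":-0.45},{"offset":[0,0,0],"rot":[0,0,0],"claw":-0.45}]'; python3 look.py s14 60 130 320 384
```

```text
clock: 21.45
position: [0.5972, 0.2902, 0.1478]
tool_rot: [-3.003, 0.004, -2.853]
force: [0.6, 0.8, -0.5]
grip_width: 0.0233
lid z at y -0.12 -0.09 [0.062  0.0651 0.0677]
lid z at y -0.09 -0.06 [0.0676 0.0713 0.0742]
lid z at y -0.06 -0.03 [0.0744 0.0775 0.0808]
lid z at y -0.03 -0.005 [0.0733 0.0833 0.0863]
```

View pics/s14.png

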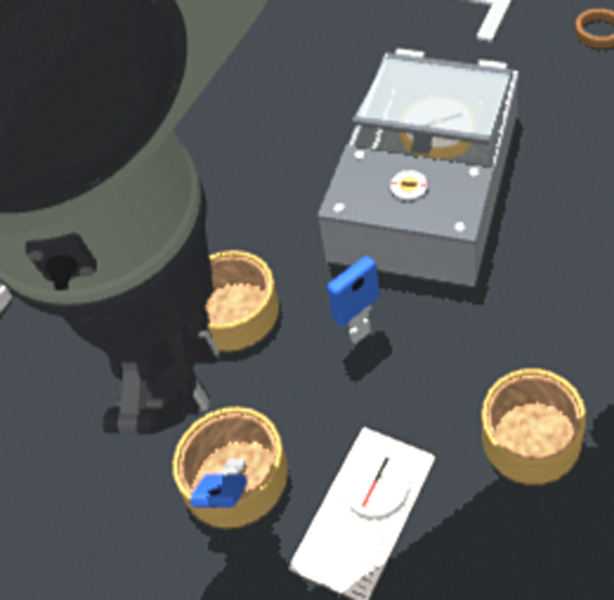

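The key lies in the cap, with its head at (218,488). I'll back off and make a final check.

```bash
python3 -m handwheel '[{"offset":[0,0,-30],"rot":[0,0,0],"claw":-0.45},{"offset":[0,0,-40],"rot":[0,0,0],"claw":-0.45},{"offset":[0,0,-40],"rot":[-8,0,0],"claw":-0.45},{"offset":[0,-40,0],"rot":[0,0,0],"claw":-0.45},{"offset":[0,-40,0],"rot":[0,0,0],"claw":-0.45},{"offset":[0,-40,0],"rot":[0,0,0],"claw":-0.45},{"offset":[0,-40,0],"rot":[0,0,0],"claw":-0.45},{"offset":[0,-40,0],"rot":[0,0,0],"claw":-0.45},{"offset":[0,-40,0],"rot":[0,0,0],"claw":-0.45},{"offset":[0,-40,0],"rot":[0,0,0],"claw":-0.45},{"offset":[0,0,0],"rot":[0,0,0],"claw":-0.45},{"offset":[0,0,0],"rot":[0,0,0],"claw":-0.45}]'
python3 - <<'E'
from h import *
import pickle; F0=pickle.load(open("F0.pkl","rb"))
from scipy.optimize import least_squares
o=[]
for n in("side","top"):
    f=imaging.grab_frame(n);o.append(f["color"]);W=cloud(f);W0=cloud(F0[n])
    for lab,w in(("before",W0),("now",W)):
        m=(np.hypot(w[...,0]-.597,w[...,1]-.288)<.05)&(w[...,2]>.030)&(w[...,2]<.04);p=w[m]
        r=least_squares(lambda q:np.hypot(p[:,0]-q[0],p[:,1]-q[1])-q[2],[.597,.288,.034],loss="soft_l1",f_scale=.002).x;print(n,lab,"cap",r.round(4))
    for t in("compass","ring","square"):
        for r in imaging.regions_of(t,n)[:1]:
            print(n,t,round(r["conf"],2),np.round(r["box"]),np.nanmedian(W[r["region"]],0).round(3))
    c=f["color"].astype(int);b=(c[...,2]>c[...,0]+50)&(np.hypot(W[...,0]-.5955,W[...,1]-.288)<.05);p=W[b];print(n,"key head",p.min(0).round(3),p.max(0).round(3))
cv2.imwrite("pics/fin.png",cv2.resize(np.hstack(o)[:,:,::-1],(800,300),interpolation=cv2.INTER_AREA))
cv2.imwrite("pics/finc.png",cv2.resize(o[0][150:384,80:320,::-1],None,fx=2.5,fy=2.5,interpolation=cv2.INTER_CUBIC))
E
```

```text
clock: 22.7
position: [0.6716, 0.0346, 0.2525]
tool_rot: [3.141, -0.0, -2.854]
force: [-0.8, 1.1, 0.1]
grip_width: 0.0234
side before cap [0.5956 0.2892 0.0343]
side now cap [0.5963 0.2875 0.0333]
side compass 0.82 [213. 347.  62.  72.] [0.498 0.288 0.004]
side ring 0.49 [315. 142.  21.  12.] [ 0.46  -0.269  0.009]
side square 0.67 [260. 135.  32.  31.] [ 0.588 -0.287  0.005]
side key head [0.57  0.297 0.029] [0.603 0.33  0.052]
top before cap [0.5955 0.2867 0.0344]
top now cap [0.5969 0.2817 0.031 ]
top compass 0.94 [154. 220.  39.  21.] [0.498 0.278 0.005]
top key head [ 0.572  0.294 -0.003] [0.604 0.334 0.052]
```

View pics/fin.png

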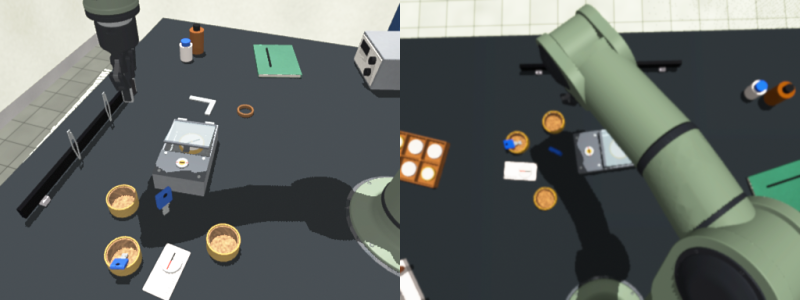

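View pics/finc.png

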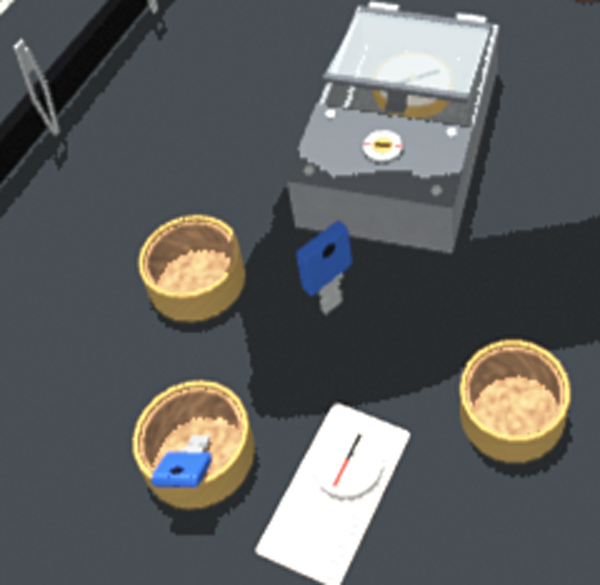

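```bash
python3 -c "
from workcell import bot
print(bot.job_done())"
```

```text
the job is handed in; nothing more can be done
None
```

I opened the box, drew the key out at home and left it in the leftmost cork-lined cap. The job is handed in at about 23 s of the 67 s.

- **Lid:** It let go within about 22° of clockwise turning and stays up at a slope of about 0.2 rad.
- **Key:** I turned it back about 66° anticlockwise until its flat lined up with the red marks. It then came straight out with about 4 N of pull at most. The turning moment about the vertical never read above about 0.1 N m.
- **Cap:** The cap at y = 0.288 is the one farthest left; the look-alikes are at 0.162 and 0.19. I lowered the key to about 1 mm above the cork, let go and backed off.

**Last checks:**
- **Resting position:** The key leans on the inside of the cap with its tip on the cork. By my estimate its middle is inside the bore and below the rim. The head is propped on the rim, up to about 52 mm high, and overhangs it by a few millimetres, so the key is not lying flat.
- **Compass and square:** The compass measures the same as at the start, and the square is within 3 mm.
- **Ring:** It was seen only by the side camera, 9 mm off the first reading. The arm never went near it and it looks unmoved in the picture.
- **Cap position:** The circle fit to the rim shifted 2 mm in the side view and 5 mm in the top view. I put this down to the key's head covering part of the rim, because the cap looks unmoved in the pictures and no contact force showed. I did not confirm it another way.

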